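# Set the crossbar and hold the bath-ball dish for its photograph

## Robot

A 6-joint arm with a two-finger parallel gripper is mounted at the origin on the work surface. World frame = base frame: x ahead of the robot, y to its left, z up, the work surface at z = 0. Lengths are in m, angles in rad, forces in N, time in s.
With the tool pointing down it reaches from about 0.375 to 0.925 m from the base axis. Payload 5.7 kg.
Tool frame: the origin (TCP) lies midway between the tips of the shut fingers; the grasp point (between the pads) lies 19 mm behind it (ctrl.grasp_offset is the distance from the TCP to the grasp point, in m); z points along the fingers, y is the line along which they close (so a half turn about z gives the same grasp; the last joint's range is limited). The gripper opens to 85 mm and grips with 20 to 120 N. Pads are 22 mm wide; open, the fingers measure 114 mm over their backs; the gripper's body (76 mm by 85 mm) begins 54 mm behind the grasp point. The pads swing forward as they close: fully open they stand 13 mm farther back than shut.
Start: joints at [1.201, 0.359, 1.51, -0, 1.272, -0.115], TCP at [0.151, 0.581, 0.231] pointing down, gripper open.
Joint ranges: [-2.97, 2.97], [-1.01, 2.36], [0.21, 2.38], [-0.96, 4.11], [0.2, 2.71], [-2.98, 2.98]. Speed limits (rad/s): [2.39, 2.39, 3.14, 3.14, 3.14, 3.14].

## Interface

Orientations are given as a unit quaternion [x, y, z, w].
In Python, from cell import ctrl gives the robot as it stands. Calls block until the motion is done:
- ctrl.reach(position, orientation): joint-space move of the TCP to a pose.
- ctrl.move_linear(position, frame=None, v=0.15, until_force=None): straight line of the TCP; frame=None keeps the orientation; v is the mean speed in m/s. With until_force (N) it stops when the force on the tool has changed by that much, and returns True; else False.
- ctrl.set_joints(angles): joint-space move.
- ctrl.gripper_to(opening): finger opening in m; the grip force is fixed at half the most; returns when the fingers have stopped.
- ctrl.wait(seconds).
- ctrl.solve_ik(position, orientation): joint angles nearest the present ones, or None.
- ctrl.sense(): the state.
- ctrl.get_image(name): name is "scene" or "top" or "wrist"; returns a dict with "frame" (480x640x3 uint8, red, green, blue), "z_map" (480x640 float32, m along the optical axis (not along the pixel's ray), 0 where there is no reading), "fx", "fy", "cx", "cy" (pixels), "dist" ([k1, k2, p1, p2, k3] as OpenCV has them; the pictures are not rectified), "R" (3x3) and "t" (3): a world point X has camera coordinates R X + t; the wrist camera has in their place "hand_eye" (4x4, takes a point from camera to tool coordinates, whose origin is the TCP and whose axes are the flange's). Camera axes: x right, y down, z forward; pixel columns grow to the right and rows downward; lengths in m; the calibration is good to about 2 mm. A picture is of the moment at which its call begins: read the wrist's pose just before it.
A pose or a line that the arm cannot do raises ctrl.Unreachable and nothing moves.
- ctrl.close_job(): hands the job in; it is judged then, once.
The state is a dict: "time_s": time; "joints": joint angles; "dq": joint speeds; "tau": joint torques, N m; "tcp_pos": TCP position; "orientation": TCP orientation; "force": force on the tool from outside, world axes, zero at the start; "ft_torque": the same for the moment, N m; "width": finger opening in m; "finger_force": force on a finger pad.
Only numpy, scipy, OpenCV 4.12 (cv2) and the standard library are available. Lean on these libraries where they do the work, as an engineer would, in place of code of your own. Each camera call takes 0.05 s, during which the arm holds its last target. There are 200 camera calls.

## Task

Set up the product shot: lay the brass crossbar into the notches of both stand posts so that it sits level, and let go of it. Then lift the dish by the wooden grip of its handle, keeping it level and the bath ball in the middle without touching the ball, give it a quarter turn so that the handle stands parallel to the crossbar, and finish holding it still and level, centred over the round felt pad with its underside about 7 cm above the pad; keep hold of it, do not put it down. Leave everything else on the table where it is.

Things in the scene. Friction and masses are not known exactly. Their poses are not given: they have to be found in the camera images.
- stage: Fixed photo stage: pale wooden board 250 (x) by 230 (y) by 12 mm; on its robot-side half two dark steel V-notched posts at x = -65, y = +85 and -85 mm, each 16 mm thick along y, with free space between them; on its far half a round grey felt pad. Origin: centre of the board's underside, on the table; y runs along the line of the notches, z up.
- stage_seat (a point): Midway between the two V-notches: where the middle of the crossbar's axis lies when it rests in both; stage x = -65, y = 0, 96 mm above the table. The notches open upward at 90 degrees, 48 mm wide along x at their tips (109 mm above the table), bottom of the V 85 mm above the table. Axes as the stage.
- stage_pad (a point): Centre of the top face of the round felt pad (110 mm across, top 15 mm above the table): stage x = +65, y = 0. Axes as the stage.
- bar: Brass crossbar, loose, 0.15 kg: round rod 16 mm in diameter with a wooden end block 30 x 30 mm square, 25 mm long, at each end; 260 mm long overall (210 mm of bare rod). Starts lying on the table, its axis 15 mm above it. Origin at the middle of its axis; y runs along the rod. Either way round is the same.
- dish: Shallow metal dish, loose, 0.2 to 0.35 kg, 132 mm across, with an upright fixed basket handle: thin wires at y = +63 and -63 mm up to a wooden grip. Inside: a cone rising 8.5 degrees outward from a flat of 8 mm radius, 8 mm up, to a rim 17 mm high. Origin: centre of the underside, z up, y along the handle; a half turn looks the same. Starts with its handle 70 to 110 degrees off the stage's y.
- dish_grip (a point): Centre of the dish's wooden grip bar, 130 mm straight above the centre of the underside: a bar 14 mm wide (dish x), 70 mm long (dish y), 16 mm high. Axes as the dish.
- ball: Bath ball, off-white sphere 44 mm in diameter, about 0.05 kg, lying loose in the middle of the dish; it rolls easily. Origin at its centre, which stands 30 mm above the dish's underside when at rest in the middle.
- jar_candle: Amber glass jar, 68 mm across, 80 mm high, to be left alone. Origin at the centre of its underside.
- oil_bottle: Small amber bottle, 38 mm across, 100 mm high, to be left alone. Origin at the centre of its underside.
- tall_bottle: Larger amber bottle, 54 mm across, 150 mm high, to be left alone. Origin at the centre of its underside.
- soap_box: Flat white box, 60 x 100 x 30 mm, to be left alone. Origin at the centre of its underside.
- block_candle: Wooden block with a wax top, 85 mm cube, to be left alone. Origin at the centre of its underside.
- tin: Small round metal tin between dish and stage, 40 mm across, 22 mm high, to be left alone. Origin at the centre of its underside.
- spoon: Wooden spoon lying on the table, to be left alone. Origin at its middle, underside.

How it is judged:
By the outcome, as a careful person would: the job done as asked, in the order asked, and still so for the second after the job is handed in, while the arm keeps its last pose, push and grip.
It also fails if it takes over 69 s, if anything falls off the work surface, if the arm or the gripper's body presses on something with over 40 N, if the wrist force passes 120 N, or if a joint passes its speed limit or range.

## Working session

There is one attempt and no reset: what is moved stays moved. The work goes in short steps, each a Python script; the robot and the scene stay as the last script left them, time stands still between calls to the robot, and variables do not carry over. Pictures are saved under pics/ and viewed, at most 10 in all, crops included, and the job is handed in when it is done.

```bash
ls; mkdir -p pics
cat > h.py <<'E'
import numpy as np, cv2, pickle
from scipy.spatial.transform import Rotation as Ro
from cell import ctrl
def snap(n,save):
    s=ctrl.sense(); d=dict(ctrl.get_image(n))
    if n=="wrist":
        T=np.eye(4);T[:3,:3]=Ro.from_quat(s["orientation"]).as_matrix();T[:3,3]=s["tcp_pos"]
        C=T@np.array(d["hand_eye"]); d["R"]=C[:3,:3].T; d["t"]=-C[:3,:3].T@C[:3,3]
    cv2.imwrite(f"pics/{save}.png",cv2.cvtColor(d["frame"],cv2.COLOR_RGB2BGR))
    pickle.dump(d,open(f"pics/{save}.pkl","wb")); return d
def load(n): return pickle.load(open(f"pics/{n}.pkl","rb"))
def K(d): return np.array([[d["fx"],0,d["cx"]],[0,d["fy"],d["cy"]],[0,0,1.]])
def rays(d,uv):
    p=cv2.undistortPoints(np.array(uv,float).reshape(-1,1,2),K(d),np.array(d["dist"],float))[:,0]
    R=np.array(d["R"]); o=-R.T@np.array(d["t"]); return o,np.c_[p,np.ones(len(p))]@R
def onz(d,uv,z):
    o,r=rays(d,uv); return o+r*((z-o[2])/r[:,2])[:,None]
def cloud(d):
    v,u=np.mgrid[0:480,0:640]; o,r=rays(d,np.c_[u.ravel(),v.ravel()])
    return (o+r*d["z_map"].reshape(-1,1)).reshape(480,640,3)
def tri(obs):
    A=0;b=0
    for d,uv in obs:
        o,r=rays(d,[uv]); r=r[0]/np.linalg.norm(r[0]); P=np.eye(3)-np.outer(r,r); A=A+P; b=b+P@o
    return np.linalg.solve(A,b)
def proj(d,X):
    return cv2.projectPoints(np.array(X,float).reshape(-1,3),cv2.Rodrigues(np.array(d["R"]))[0],np.array(d["t"],float),K(d),np.array(d["dist"],float))[0][:,0]
def down(yaw): # tool z down, tool y (closing) along world angle yaw
    y=np.array([np.cos(yaw),np.sin(yaw),0]);z=np.array([0,0,-1.]);x=np.cross(y,z)
    return Ro.from_matrix(np.c_[x,y,z]).as_quat()
E
python3 - <<'E'
from h import *
for n in("scene","top","wrist"):
    d=snap(n,n+"0"); print(n,d["fx"],-np.array(d["R"]).T@d["t"],np.array(d["R"])[2],(d["z_map"]>0).mean())
s=ctrl.sense();print(s["time_s"],s["orientation"],ctrl.grasp_offset,s["width"])
E
```

```text
pics
scene 497.09882834840204 [ 1.10866867 -0.5725787   0.93104519] [-0.50568681  0.4969594  -0.70520366] 0.9957096354166667
top 543.0380975805602 [0.21072841 0.00499774 1.69642962] [ 0.20371513 -0.01121256 -0.978966  ] 0.9960677083333334
wrist 366.79025215160186 [0.07576648 0.59975362 0.37381756] [ 0.2919021  -0.07783988 -0.95327547] 0.9959537760416667
0.15 [ 1.27067304e-01  9.91893829e-01 -7.09692495e-04 -1.67085537e-04] 0.0187 0.08564934580186905
```

View pics/top0.png

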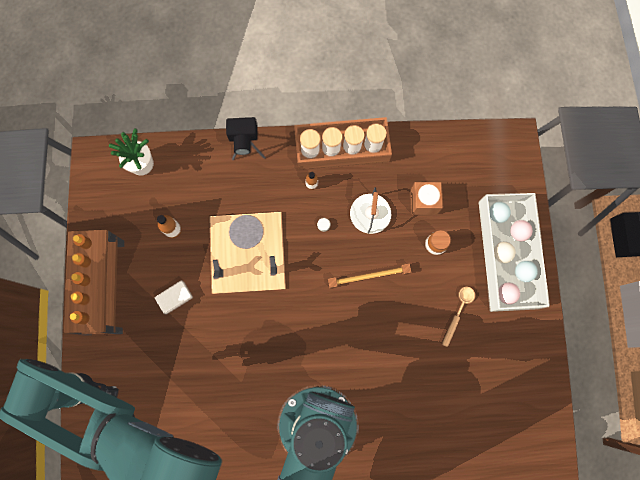

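View pics/scene0.png

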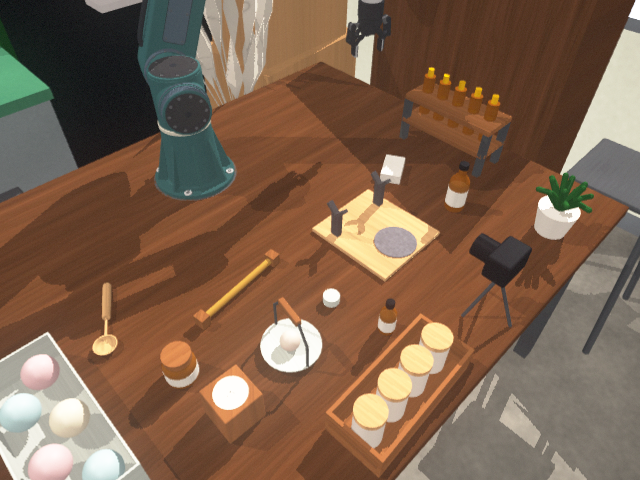

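The top view shows the stage at about (247,252), with posts at (216,268) and (272,265) and the pad at (246,232). The bar runs from (333,282) to (406,268), and the dish is at (371,213) with its grip near (375,203). The scene view agrees: the bar is at (237,288), the dish at (291,345) and the posts at (337,218) and (379,188).

Run:
```python
from h import *
d=load("top0");sc=load("scene0")
P=dict(barL=(333,282,.015),barR=(406,268,.015),dish=(371,213,.01),grip=(375,203,.13),postL=(216,268,.1),postR=(272,265,.1),pad=(246,232,.015),tin=(324,225,.02),jar=(438,242,.07),block=(428,195,.085),oil=(312,180,.09),tall=(166,226,.14))
for k,(u,v,z) in P.items(): print(k,onz(d,[(u,v)],z)[0].round(3), 'depth', cloud(d)[v,u].round(3))
for n,c in (("pad",((246,232),(395,242))),("barL",((333,282),(273,257))),("barR",((406,268),(202,316))),("grip",((375,203),(291,313)))):
    print(n,tri([(d,c[0]),(sc,c[1])]).round(3))
```

```text
barL [ 0.435 -0.069  0.015] depth [ 0.432 -0.068  0.035]
barR [ 0.469 -0.301  0.015] depth [ 0.467 -0.299  0.025]
dish [ 0.653 -0.203  0.01 ] depth [ 0.622 -0.188  0.13 ]
grip [ 0.652 -0.202  0.13 ] depth [ 0.651 -0.201  0.136]
postL [0.481 0.282 0.1  ] depth [0.482 0.283 0.093]
postR [0.483 0.114 0.1  ] depth [0.485 0.115 0.088]
pad [0.607 0.2   0.015] depth [0.608 0.2   0.012]
tin [ 0.618 -0.049  0.02 ] depth [ 0.619 -0.049  0.016]
jar [ 0.537 -0.396  0.07 ] depth [ 0.536 -0.395  0.076]
block [ 0.684 -0.375  0.085] depth [ 0.684 -0.375  0.084]
oil [ 0.746 -0.017  0.09 ] depth [ 0.751 -0.017  0.074]
tall [0.607 0.424 0.14 ] depth [0.614 0.432 0.11 ]
pad [0.609 0.201 0.011]
barL [ 0.436 -0.066  0.02 ]
barR [ 0.468 -0.298  0.027]
grip [ 0.655 -0.2    0.129]
```

Run:
```python
from h import *
V=[("sA",(.46,.2,.33)),("sB",(.54,.2,.33)),("dA",(.60,-.2,.33)),("dB",(.68,-.2,.33)),("bA",(.48,-.185,.28)),("bB",(.40,-.185,.28))]
for n,p in V:
    try: ctrl.reach(p,down(np.pi/2))
    except ctrl.Unreachable: print("unreach",n); continue
    snap("wrist",n); print(n,ctrl.sense()["time_s"])
I=[cv2.resize(cv2.imread(f"pics/{n}.png"),(400,300)) for n in("sA","dA","bA","bB")]
cv2.imwrite("pics/m1.png",np.vstack([np.hstack(I[:2]),np.hstack(I[2:])]))
```

```text
sA 2.0167
sB 2.4833
dA 4.0333
dB 4.5
bA 5.3917
bB 5.8583
```

View pics/m1.png

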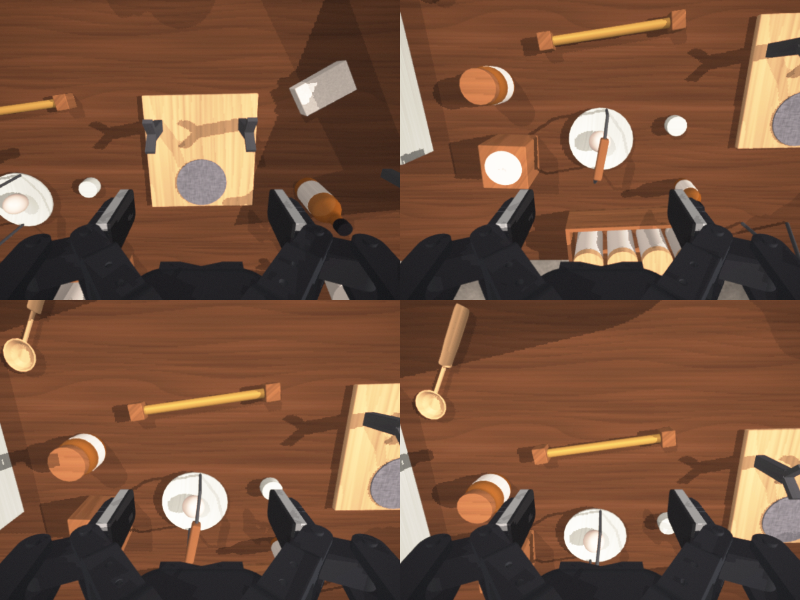

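The montage (half scale) shows, in sA, the whole board at x 145–257 px with both posts and the pad at (201,182). dA shows the dish at (200,138) with the grip at (201,158). bA and bB show the whole bar. Next step is mask measurements in pairs of views.

```bash
cat > meas.py <<'E'
from h import *
def hsv(d): return cv2.cvtColor(d["frame"],cv2.COLOR_RGB2HSV)
def near(d,c,r,z): # mask of pixels whose ray at height z falls within r of c
    v,u=np.mgrid[0:480,0:640]; p=onz(d,np.c_[u.ravel(),v.ravel()],z)
    return (np.hypot(*(p[:,:2]-c).T)<r).reshape(480,640)
def big(m):
    m=cv2.morphologyEx(m.astype(np.uint8),cv2.MORPH_OPEN,np.ones((3,3)))
    c=max(cv2.findContours(m,cv2.RETR_EXTERNAL,cv2.CHAIN_APPROX_NONE)[0],key=cv2.contourArea); return c
def show(n,cs):
    im=cv2.imread(f"pics/{n}.png"); cv2.drawContours(im,cs,-1,(255,0,255),1); return cv2.resize(im,(400,300))
E
python3 - <<'E'
from meas import *
for n in("sA","bA","dA"):
    d=load(n);h=hsv(d)
    for nm,p in dict(board=(.55,.22,.012),pad=(.61,.2,.015),rod=(.452,-.185,.02),blk=(.436,-.066,.03),grip=(.653,-.2,.138),dish=(.65,-.25,.012),table=(.40,-.15,0)).items():
        u,v=proj(d,p)[0].round().astype(int)
        if 0<=u<640 and 0<=v<480: print(n,nm,(u,v),h[v,u],cloud(d)[v,u].round(4))
# heights & posts from clouds
for n in("sA","sB"):
    c=cloud(load(n)).reshape(-1,3)
    for y in(.283,.115):
        m=(np.hypot(c[:,0]-.48,c[:,1]-y)<.05)&(c[:,2]>.1)&(c[:,2]<.12)
        q=c[m]; print(n,y,m.sum(),q.min(0).round(4),q.max(0).round(4),q.mean(0).round(4), np.sort(q[:,0]).round(3)[::max(1,len(q)//12)])
for n in("dA","dB"):
    c=cloud(load(n)).reshape(-1,3); m=(np.hypot(c[:,0]-.653,c[:,1]+.2)<.06)&(c[:,2]>.125)&(c[:,2]<.15); q=c[m]
    print(n,m.sum(),q.min(0).round(4),q.max(0).round(4),np.median(q,0).round(4))
    r=cv2.minAreaRect(q[:,:2].astype(np.float32)*1000);print(r)
E
```

```text
sA board (np.int64(336), np.int64(252)) [ 19 103 250] [0.5498 0.2197 0.0134]
sA pad (np.int64(321), np.int64(293)) [167  15 156] [0.6091 0.1997 0.0154]
sA rod (np.int64(6), np.int64(179)) [ 17 166 211] [ 0.452  -0.1822  0.0234]
sA blk (np.int64(97), np.int64(167)) [ 11 161 189] [ 0.4362 -0.0661  0.0308]
sA dish (np.int64(0), np.int64(319)) [ 19  22 184] [ 0.6479 -0.2464  0.0159]
sA table (np.int64(37), np.int64(134)) [ 11 155 115] [ 0.4001 -0.1495  0.0008]
bA pad (np.int64(638), np.int64(295)) [168  19 164] [0.6091 0.1988 0.0156]
bA rod (np.int64(323), np.int64(166)) [ 18 160 238] [ 0.4518 -0.1846  0.0231]
bA blk (np.int64(436), np.int64(151)) [ 11 157 215] [ 0.4355 -0.0664  0.0306]
bA grip (np.int64(307), np.int64(395)) [ 11 155 210] [ 0.652  -0.1998  0.139 ]
bA dish (np.int64(272), np.int64(322)) [ 22  21 215] [ 0.6477 -0.2489  0.0158]
bA table (np.int64(355), np.int64(116)) [ 10 154 131] [ 0.4004 -0.1495  0.0005]
dA rod (np.int64(334), np.int64(53)) [ 17 162 226] [ 0.4523 -0.1852  0.0233]
dA blk (np.int64(445), np.int64(35)) [ 11 158 197] [ 0.4363 -0.0666  0.0312]
dA grip (np.int6
[... 533 characters left out ...]
.506
 0.51 ]
sB 0.283 572 [0.4475 0.2746 0.1001] [0.5052 0.2919 0.1111] [0.4746 0.283  0.1056] [0.447 0.449 0.451 0.454 0.456 0.458 0.461 0.493 0.495 0.497 0.5   0.502
 0.505]
sB 0.115 576 [0.4502 0.1053 0.1   ] [0.5092 0.1226 0.1109] [0.4787 0.1142 0.1055] [0.45  0.453 0.455 0.457 0.46  0.462 0.465 0.497 0.499 0.501 0.504 0.507]
dA 1024 [ 0.612  -0.2117  0.125 ] [ 0.6851 -0.1877  0.1413] [ 0.6467 -0.1993  0.1384]
((648.31396484375, -199.0592041015625), (14.084476470947266, 73.80261993408203), 79.8357162475586)
dB 1218 [ 0.611  -0.2113  0.1251] [ 0.6894 -0.1876  0.1409] [ 0.648  -0.1992  0.1383]
((650.189453125, -199.39202880859375), (14.05241584777832, 79.53285217285156), 80.00884246826172)
```

Run:
```python
from meas import *
def ends(n,c,r,z,f):
    d=load(n);k=big(f(hsv(d).astype(int))&near(d,c,r,z)); return d,k
def cen(k): m=cv2.moments(k); return (m["m10"]/m["m00"],m["m01"]/m["m00"])
def axis(d,k,z):
    m=np.zeros((480,640),np.uint8);cv2.drawContours(m,[k],-1,1,-1);v,u=np.nonzero(m)
    p=onz(d,np.c_[u,v],z)[:,:2]; w,V=np.linalg.eigh(np.cov(p.T)); a=V[:,1]; s=(p-p.mean(0))@a
    return p.mean(0).round(4),np.degrees(np.arctan2(a[1],a[0])).round(2)%180,np.ptp(s).round(4)
S=[]
def do(lbl,names,c,r,z,f):
    o=[]
    for n in names:
        d,k=ends(n,c,r,z,f); print(lbl,n,*axis(d,k,z),cv2.contourArea(k)); o.append((d,cen(k)));S.append((n,k))
    print("   tri",tri(o).round(4))
pad=lambda h:(h[...,1]<60)&(h[...,2]>90)
rod=lambda h:(h[...,0]>=14)&(h[...,0]<=24)&(h[...,1]>110)&(h[...,2]>130)
wood=lambda h:(h[...,0]<=14)&(h[...,1]>110)&(h[...,2]>165)
board=lambda h:(h[...,0]>=14)&(h[...,0]<=26)&(h[...,2]>130)&(h[...,1]>50)|(h[...,1]<60)&(h[...,2]>90)
dish=lambda h:(h[...,1]<60)&(h[...,2]>140)
do("pad",("sA","sB"),(.609,.2),.07,.015,pad)
do("rod",("bA","bB","dA"),(.452,-.185),.125,.015,rod)
do("blkL",("bA","bB","dA"),(.436,-.067),.03,.03,wood)
do("blkR",("bA","bB","dA"),(.468,-.299),.03,.03,wood)
do("grip",("dA","dB","bA"),(.651,-.2),.05,.138,wood)
do("dish",("dA","dB","bB"),(.651,-.2),.08,.014,dish)
I=[show(n,[k for a,k in S if a==n]) for n in("sA","dA","bA","bB")]
cv2.imwrite("pics/m2.png",np.vstack([np.hstack(I[:2]),np.hstack(I[2:])]))
```

```text
pad sA [0.6068 0.2012] 1.8499999999999943 0.1092 4397.0
pad sB [0.6068 0.2011] 17.409999999999997 0.1088 5101.5
   tri [0.6063 0.2012 0.0151]
rod bA [ 0.4489 -0.1817] 98.15 0.2153 2811.5
rod bB [ 0.4491 -0.1816] 98.15 0.2153 2441.5
rod dA [ 0.4482 -0.1821] 98.19 0.2143 2798.0
   tri [ 0.4484 -0.1814  0.0169]
blkL bA [ 0.4319 -0.0657] 5.3300000000000125 0.0288 589.5
blkL bB [ 0.4321 -0.0658] 8.569999999999993 0.0297 497.5
blkL dA [ 0.4318 -0.0658] 6.030000000000001 0.0282 570.5
   tri [ 0.4319 -0.0659  0.0305]
blkR bA [ 0.4643 -0.2968] 160.11 0.0378 620.0
blkR bB [ 0.4643 -0.2967] 155.27 0.0424 535.5
blkR dA [ 0.465  -0.2977] 4.240000000000009 0.0284 573.0
   tri [ 0.4648 -0.2975  0.0285]
grip dA [ 0.6485 -0.1985] 169.99 0.0689 707.5
grip dB [ 0.6488 -0.1982] 169.69 0.0676 842.0
grip bA [ 0.6476 -0.1982] 169.88 0.0695 702.0
   tri [ 0.6487 -0.1982  0.1364]
dish dA [ 0.6436 -0.227 ] 167.15 0.1322 3924.0
dish dB [ 0.6422 -0.2294] 166.57 0.1318 4176.5
dish bB [ 0.6481 -0.2243] 174.92 0.1343 3668.5
   tri [ 0.6408 -0.2263  0.0224]
```

View pics/m2.png

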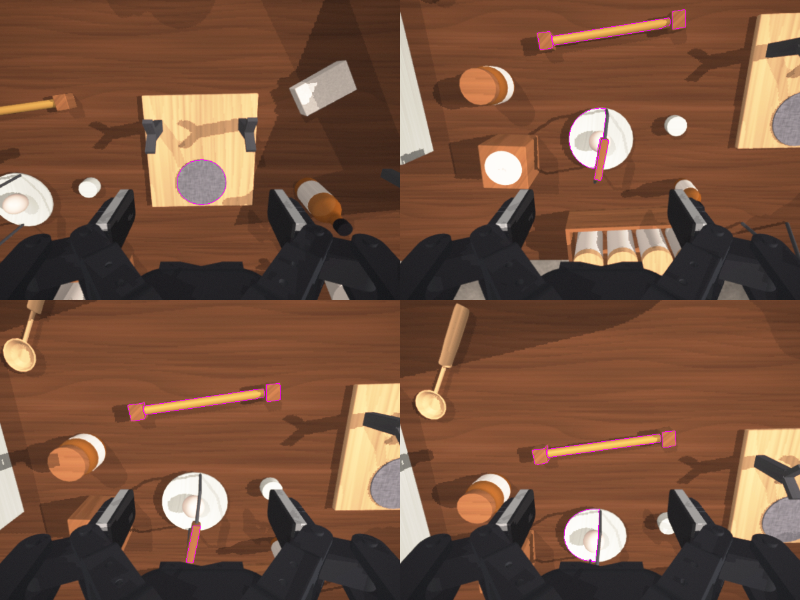

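The checks hold: bar length 0.234 between block centres (235 expected), post spacing 0.169, pad 0.109 across, seat to pad 0.13, and the grip top and bar heights agree with the text. Picking the bar.

Run:
```python
from h import *
B=np.array([.4484,-.1816]);y=np.radians(8.1)
ctrl.gripper_to(.05)
ctrl.reach((*B,.10),down(y))
print("hit",ctrl.move_linear((*B,.004),v=.12,until_force=12),ctrl.sense()["tcp_pos"],ctrl.sense()["joints"])
ctrl.gripper_to(0.0)
s=ctrl.sense();print(s["time_s"],s["width"],s["finger_force"],s["force"])
ctrl.move_linear((*B,.20),v=.2)
s=ctrl.sense();print(s["time_s"],s["width"],s["force"],s["ft_torque"])
ctrl.reach((.4773,.1986,.17),down(np.radians(1.1)))
snap("wrist","w1");snap("scene","s1");print(ctrl.sense()["time_s"],ctrl.sense()["joints"])
c=[cv2.resize(cv2.imread(f"pics/{n}.png"),(400,300)) for n in("w1","s1")]
cv2.imwrite("pics/m3.png",np.hstack(c))
```

```text
hit False [ 0.44882706 -0.18186572  0.00449492] [-5.27725819e-01  5.34241551e-01  1.97006819e+00 -3.57858166e-05
  6.36311446e-01 -6.69129428e-01]
9.0 0.01360533775332097 58.43603789806366 [-0.67971636 -0.30480704  6.41353151]
10.1333 0.013693077753622251 [-0.0321733   0.42677152 -1.14076742] [-0.0487376  -0.00993567  0.01139227]
11.6583 [ 2.58626036e-01  3.08170496e-01  1.76179516e+00 -3.34838623e-04
  1.07151161e+00  2.41044473e-01]
```

View pics/m3.png

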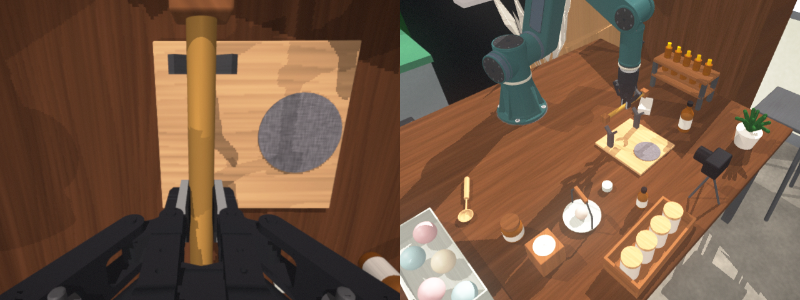

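The wrist crop shows the rod held centrally at (202,140), with the post tops behind it at (203,63) lined up with the rod. I'll measure the rod in hand against the post before lowering.

Run:
```python
from meas import *
d=load("w1");c=cloud(d);h=hsv(d).astype(int)
m=(h[...,0]>=14)&(h[...,0]<=26)&(h[...,1]>110)&(c[...,2]>.15)
q=c[m];print(m.sum())
for a in np.arange(.1,.32,.02):
    k=q[(abs(q[:,1]-a)<.01)&(c[m][:,2]<.25)]
    if len(k)>30: print(a.round(2),np.median(k[:,0]).round(4),np.percentile(k[:,2],[5,50,97]).round(4))
p=c.reshape(-1,3)
for y in(.283,.115):
    k=p[(np.hypot(p[:,0]-.478,p[:,1]-y)<.04)&(p[:,2]>.104)&(p[:,2]<.113)]
    if len(k)>20: print("post",y,np.percentile(k,[1,50,99],axis=0).round(4).tolist())
w=(h[...,0]<=13)&(h[...,1]>110)&(c[...,2]>.15)
k=c[w];print("blk",w.sum(),np.percentile(k,[2,50,98],axis=0).round(4).tolist())
s=ctrl.sense();print(s["tcp_pos"])
```

```text
17066
0.16 0.4776 [0.1835 0.1875 0.1892]
0.18 0.4773 [0.1844 0.1877 0.1896]
0.2 0.477 [0.1851 0.1878 0.1897]
0.22 0.4766 [0.1836 0.1875 0.1894]
0.24 0.4762 [0.1835 0.1876 0.1893]
0.26 0.4758 [0.1835 0.1875 0.1894]
0.28 0.4755 [0.1836 0.1875 0.1894]
0.3 0.4753 [0.1834 0.1875 0.1895]
post 0.283 [[0.4473, 0.2754, 0.1041], [0.459, 0.2839, 0.1069], [0.5056, 0.292, 0.1103]]
blk 3990 [[0.4463, 0.1915, 0.1721], [0.4757, 0.3026, 0.1952], [0.4901, 0.3066, 0.3131]]
[0.47774795 0.1975456  0.17003898]
```

Run:
```python
from h import *
P=np.array([.4781,.1986])
ctrl.move_linear((*P,.098),v=.1)
print("hit",ctrl.move_linear((*P,.0835),v=.03,until_force=6)); s=ctrl.sense();print(s["time_s"],s["tcp_pos"],s["force"])
ctrl.gripper_to(.03); ctrl.wait(.3)
ctrl.gripper_to(.06)
s=ctrl.sense();print(s["time_s"],s["force"])
ctrl.move_linear((*P,.20),v=.15)
ctrl.reach((.47,.2,.33),down(np.pi/2))
d=snap("wrist","w2");snap("scene","s2");print(ctrl.sense()["time_s"])
from meas import *
c=cloud(d);h=hsv(d).astype(int);m=(h[...,0]>=14)&(h[...,0]<=26)&(h[...,1]>110)&(c[...,2]>.085)&(c[...,2]<.13);q=c[m]
for a in np.arange(.1,.32,.03):
    k=q[abs(q[:,1]-a)<.01]
    if len(k)>10: print(a.round(2),np.median(k[:,0]).round(4),np.percentile(k[:,2],[5,50,97]).round(4))
cv2.imwrite("pics/m4.png",np.hstack([cv2.resize(cv2.imread("pics/w2.png"),(400,300)),cv2.imread("pics/s2.png")[80:380,200:600]]))
```

```text
hit True
12.9583 [0.47887573 0.19872647 0.08602243] [1.07084159 0.85546495 2.4575668 ]
13.9667 [-0.11403303 -0.12999776  0.12283795]
16.3583
0.1 0.4785 [0.0991 0.1037 0.1059]
0.13 0.4782 [0.0982 0.1037 0.1058]
0.16 0.4779 [0.0994 0.1038 0.1057]
0.19 0.4771 [0.0981 0.1037 0.1062]
0.22 0.4768 [0.0989 0.1039 0.1061]
0.25 0.4758 [0.0987 0.1038 0.1061]
0.28 0.475 [0.0988 0.1038 0.1059]
0.31 0.4745 [0.0973 0.1038 0.1074]
```

View pics/m4.png

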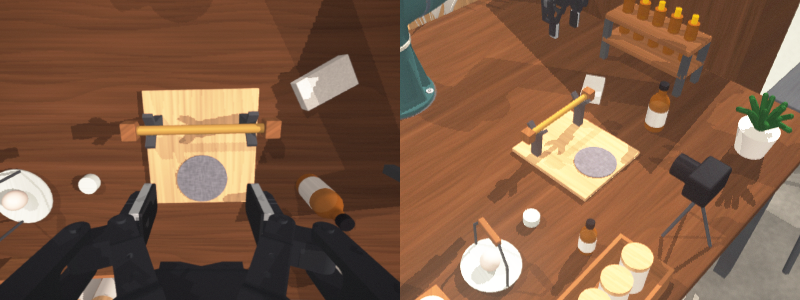

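The bar is seated level: rod top 0.1038–0.106 along its whole length, running between the posts at (150,130) and (252,130) in the wrist crop. Now the dish.

Run:
```python
from h import *
G=np.array([.6487,-.1985]);y=np.radians(79.8)
ctrl.reach((*G,.22),down(y))
print(ctrl.move_linear((*G,.111),v=.08,until_force=8),ctrl.sense()["tcp_pos"])
ctrl.gripper_to(.02); f=ctrl.sense()["force"]
ctrl.gripper_to(0); s=ctrl.sense();print(s["time_s"],s["width"],s["finger_force"],f,s["force"],s["joints"])
ctrl.move_linear((*G,.121),v=.02); ctrl.wait(.4)
s=ctrl.sense();print(s["time_s"],s["width"],s["force"],s["ft_torque"])
snap("scene","s3");snap("wrist","w3")
cv2.imwrite("pics/m5.png",np.hstack([cv2.resize(cv2.imread("pics/w3.png"),(400,300)),cv2.resize(cv2.imread("pics/s3.png")[260:410,190:390],(400,300))]))
```

```text
False [ 0.64915152 -0.19866109  0.11167349]
20.2083 0.01289084268186824 59.03571009635925 [-0.68274814  1.49055063 -0.33936698] [-0.68574042 -1.18772134  0.84799624] [-3.98806070e-01  5.82489403e-01  1.44812364e+00 -3.01102033e-04
  1.11047723e+00 -1.79142898e+00]
21.2583 0.012859064864707134 [-0.13956319  0.81095785 -5.14571114] [-0.04791189  0.02663472  0.01332667]
```

View pics/m5.png

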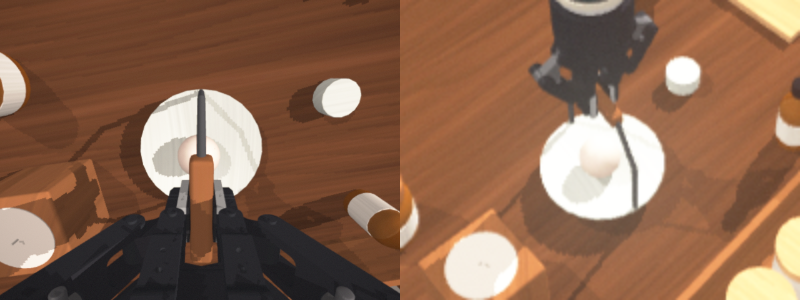

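Dish is lifted about 1 cm, with the ball in the middle at (198,155) in the wrist crop and (601,157) in the scene crop. Carrying it over slowly.

Run:
```python
from h import *
G=np.array([.6487,-.1985]);T=np.array([.6067,.2011]);q=down(np.radians(1.1))
ctrl.move_linear((*G,.23),v=.05)
snap("scene","s4a"); print(ctrl.sense()["time_s"])
ctrl.move_linear((*T,.23),q,v=.055)
ctrl.wait(.5)
ctrl.move_linear((*T,.1965),v=.025); ctrl.wait(1)
s=ctrl.sense();print(s["time_s"],s["tcp_pos"],s["width"],s["force"],Ro.from_quat(s["orientation"]).as_matrix().round(4).tolist())
for n in("wrist","scene","top"): snap(n,n+"5")
cv2.imwrite("pics/m6.png",np.hstack([cv2.resize(cv2.imread("pics/wrist5.png"),(400,300)),cv2.resize(cv2.imread("pics/scene5.png")[130:330,270:537],(400,300))]))
```

```text
23.7417
34.1917 [0.60672611 0.20108331 0.19652859] 0.013134718712775934 [-0.58785927  0.60582733 -3.62804191] [[-0.0192, 0.9998, 0.0], [0.9998, 0.0192, -0.0], [-0.0, 0.0, -1.0]]
```

View pics/m6.png

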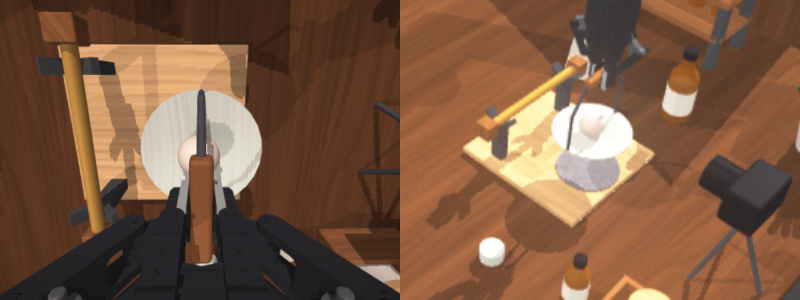

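The dish hangs over the pad with the ball central at (199,155) and the handle parallel to the bar. Checking level, height and centring with the depth points.

Run:
```python
from meas import *
from scipy.optimize import least_squares
for n in("wrist5","scene5"):
    d=load(n);h=hsv(d).astype(int);c=cloud(d)
    m=(h[...,1]<70)&(h[...,2]>110)&(c[...,2]>.088)&(c[...,2]<.112)&(np.hypot(c[...,0]-.607,c[...,1]-.201)<.085)
    q=c[m]; r=np.hypot(q[:,0]-.607,q[:,1]-.201); print(n,m.sum(),q.min(0).round(4),q.max(0).round(4))
    # fit cone: z=z0+tx x+ty y+tan(8.5)*max(r-8,0) with unknown tilt
    X=q-[.607,.201,0]; k=(r>.012)&(r<.06)
    f=lambda p:p[0]+p[1]*X[k,0]+p[2]*X[k,1]+np.tan(np.radians(8.5))*(np.hypot(X[k,0]-.0,X[k,1])-.008)-X[k,2]
    s=least_squares(f,[.09,0,0],loss="soft_l1",f_scale=.001).x; print("floor z",s[0].round(4),"tilt deg",np.degrees(s[1:]).round(2))
    a=(h[...,1]<90)&(c[...,2]>.12)&(c[...,2]<.145)&(np.hypot(c[...,0]-.607,c[...,1]-.201)<.03)
    if a.sum()>20: print("ball pts",a.sum(),np.median(c[a],0).round(4),c[a].max(0).round(4),c[a].min(0).round(4))
print(ctrl.sense()["time_s"])
```

```text
wrist5 19975 [0.5403 0.1452 0.0941] [0.672  0.2649 0.112 ]
floor z 0.0943 tilt deg [0.13 0.31]
ball pts 1647 [0.5957 0.2072 0.1293] [0.6249 0.2197 0.1371] [0.5823 0.1824 0.12  ]
scene5 1283 [0.542  0.132  0.0887] [0.6732 0.266  0.1117]
floor z 0.093 tilt deg [-0.23  0.37]
ball pts 181 [0.6103 0.1907 0.1302] [0.6278 0.2151 0.139 ] [0.5848 0.1766 0.1201]
34.3417
```

```bash
python3 -c "
from h import *
ctrl.wait(.5); s=ctrl.sense(); print(abs(np.array(s['dq'])).max(),s['width']); print(ctrl.close_job())"
```

```text
0.0011528104408363943 0.01307914095544393
the job is handed in; nothing more can be done
None
```

The job is handed in at about 35 s of the 69 s allowed: the crossbar sits level in both notches and released, and the dish is held still over the felt pad (within about 2 mm of centre, 7 cm up, tilt under 0.4°), handle parallel to the bar and ball in the middle.

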